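# Draw a bench pull gauge out to its red rider

## Task

Proof-pull the blue gauge before the stalk-strength class: take its upright blue handle and draw it out against the spring until its pointer lines up with the red rider clipped beside its scale, hold it still there for about two seconds, then guide it back fully home without letting it snap back, and let go. Leave the orange gauge alone.

Things in the scene. Friction and masses are not known exactly. Their poses are not given: they have to be found in the camera images.
- blue_grip (a point): Grip point on the blue handle, 68 mm above the bench, moving with it. Handle: upright blue post on a 34 x 34 mm black carriage (top at 37 mm); post 20 mm along the slide, 26 mm across, its top 20 mm above this point. A small black pointer sticks out sideways (+y) at its middle. Site x: level, along the slide towards the barrel; the handle pulls out to -x, towards the robot side. z up.
- blue_mark (a point): Tip of the red rider (14 x 20 mm, 24 mm tall) fixed at the +y edge of the blue gauge's base, 41 mm beside the slide's centre line, 18 mm above the bench. Axes as blue_grip. The pointer is lined up when the handle's centre is level with this point along point x. It lies 70 to 105 mm out from the handle's home.
- blue_slide (a joint): Draw of the blue handle, m: 0 home (its start), 0.14 far stop. The spring pulls back with 2 N at home plus 120 N/m; moving mass 0.2 kg; let go while out, it snaps home. Gauge: aluminium base 340 x 80 x 12 mm fixed to the bench, handle at its middle when home, blue barrel in grey blocks (top 52 mm above the bench) whose front is 70 mm from the handle's centre at home.
- orange_slide (a joint): Draw of the orange gauge's handle, m: 0 home, where it starts and must stay. This gauge is like the blue one, with orange handle and barrel and its own red rider; it lies beside the blue one, on either side, 0.3 to 0.47 m away.
There are look-alikes about, which are no part of the job. Leave any black, turquoise or white look-alike of the part that bears blue_mark alone.

How it is judged (in metres and radians):
On the way:
1. the blue handle is held still with its pointer level with the red rider, within 10 mm (x of blue_grip in the frame of blue_mark between -0.01 and 0.01 m and velocity of joint blue_slide between -0.03 and 0.03 m/s), for 0.7 s.
At the end, for the whole second after the job is handed in: The blue handle, after being held at the rider, is back home within 5 mm, and the orange handle is home within 5 mm (value of joint each of blue_slide, orange_slide below 0.005 m); the robot touches nothing.
It fails at once if the blue handle snaps back (returns faster than 0.5 m/s) (velocity of joint blue_slide below -0.5 m/s).
It fails at once if the orange handle is drawn out by more than 10 mm (value of joint orange_slide above 0.01 m).
It also fails if it takes over 38 s, if anything falls off the work surface, if the arm or the gripper's body presses on something with over 40 N, if the wrist force passes 120 N, or if a joint passes its speed limit or range.

## Robot

A 7-joint arm with a two-finger parallel gripper is mounted at the origin on the work surface. World frame = base frame: x ahead of the robot, y to its left, z up, the work surface at z = 0. Lengths are in mm, angles in rad, forces in N, time in s.
With the tool pointing down it reaches from about 350 to 900 mm from the base axis. Payload 19.9 kg.
Tool frame: the origin (TCP) lies between the finger pads; the fingertips stand manip.tips_ahead ahead of it and the grasp point (between the pads) lies 5 mm behind it (manip.tips_ahead is the distance from the TCP to the fingertips, in mm); y points along the fingers, x is the direction in which the jaws open and shut, and the axes are right-handed (so a half turn about y gives the same grasp; the last joint's range is limited). The gripper opens to 94 mm and grips with 3 to 60 N. Pads are 16 mm wide; open, the fingers measure 119 mm over their backs; the gripper's body (75 mm by 177 mm) begins 78 mm behind the grasp point.
Start: joints at [-1.185, 0.417, -0.01, 1.614, 0.005, 1.111, -0.053], TCP at [258.712, 568.918, 219.425] pointing down, gripper open.
Joint ranges: [-2.81, 2.81], [-0.39, 2.02], [-1.27, 1.25], [0.06, 2.57], [-1.19, 4.33], [0.19, 2], [-2.82, 2.82]. Speed limits (rad/s): [1.89, 1.89, 2.39, 2.39, 3.01, 3.01, 3.01].

## Interface

Orientations are given as a rotation vector (axis times angle).
In Python, from workcell import readout, imaging, hand_in, find_in, cut_out, tip_of, manip gives the robot as it stands.
- The arm moves only by the tool move_arm, never from a script. Its argument "increments" is a list of rows, each a list of 5 numbers: the closure, from 0 (fully open) to 1 (shut), then the shift along the tool's x, y, z in mm, then the turn about the tool's y in degrees. In form: [[hand, x, y, z, roll], ...]. A call has 1 to 8 rows; each row is the pose to reach, as a shift and turn from the pose commanded when the call began, along the tool's axes at that moment; what a row does not reach only later rows make up. A row lasts 1/12 s, in which the tool goes at most 41.7 mm and 7.16 degrees, less where a joint would pass 70% of its speed; a pose out of reach is approached as far as the arm can. A call with a gripper value outside its range is refused whole. The fingers move at their own pace and stop on an object; "grip_force" is the grip in N (left out, the last holds). Time passes only in rows, so rows that repeat a pose let the fingers close. It gives the time, the measured TCP pose, the force and the opening at its end, in the units of the state.
- readout.observe(): the state, without advancing time (a new reading comes with each control period).
- imaging.read_camera(name): name is "scene" or "top"; returns the picture (400x640x3 uint8, blue, green, red); there is no depth.
- imaging.camera_info(name): a dict with "fx", "fy", "cx", "cy" (pixels), "R" (3x3) and "t" (3): a world point X has camera coordinates R X + t. Camera axes: x right, y down, z forward; pixel columns grow to the right and rows downward; lengths in mm; the calibration is good to about 2 mm. A picture is of the moment at which its call begins. camera_info takes no time and is no camera call.
- hand_in(): hands the job in, once; it reports no verdict.
Trained networks look in the newest picture that a camera, given by its name, has taken for a name from the list of things; names that differ only in an ending like _2 or _b are one class to them, and where a whole thing is asked for, a point or a joint stands for the part that bears it (a point fixed in the world has none). Each returns a list of dicts, best first, with "score" (0 to 1); they miss things now and then, are a little off and sometimes report something else, mostly with a low value. They report only what shows in the picture. A call takes as long as a camera call. They do not tell look-alikes from the thing itself.
- find_in(camera, name): "location" ([column, row] in pixels, amid what is visible of it).
- cut_out(camera, name): "pixels" (400x640 bool, what is visible of it) and "location" ([column, row] in pixels, amid what is visible of it).
- tip_of(camera, name): "location" ([column, row] in pixels: a listed point, or the origin of a listed thing).
The state is a dict: "time_s": time; "joint_positions": joint angles; "joint_velocities": joint speeds; "joint_torque": joint torques, N m; "tcp_pos": TCP position; "tcp_rot": TCP orientation; "contact_force": force on the tool from outside, world axes, zero at the start; "wrist_torque": the same for the moment, N m; "finger_gap": finger opening in mm.
Only numpy, scipy, OpenCV 4.12 (cv2) and the standard library are available. Lean on these libraries where they do the work, as an engineer would, in place of code of your own. Each camera call takes 0.05 s, during which the arm holds its last target. There are 200 camera calls.

## Working session

There is one attempt and no reset: what is moved stays moved. The work goes in short steps, Python scripts to look and compute and a tool call to move; the robot and the scene stay as the last step left them, time stands still between calls to the robot, and variables do not carry over. Pictures are saved under pics/ and viewed, about 8 in all and at most 12, crops included, and the job is handed in when it is done.

Besides the shell and the picture viewer there is one more tool, called after "Emit:" as name([rows], argument=value, ...), one row to a line, values as JSON. move_arm: Moves the arm, as the interface text tells. Its arguments: {"type":"object","properties":{"increments":{"type":"array","items":{"type":"array","items":{"type":"number"}}},"grip_force":{"type":"number"}},"required":["increments"]}

```bash
mkdir -p pics
cat > h.py <<'E'
import numpy as np, cv2
from workcell import readout, imaging, hand_in, find_in, cut_out, tip_of, manip
def ray(cam,px):
    i=imaging.camera_info(cam);R=np.array(i["R"]);t=np.array(i["t"])
    d=R.T@np.array([(px[0]-i["cx"])/i["fx"],(px[1]-i["cy"])/i["fy"],1]);return -R.T@t,d
def atz(cam,px,z):
    o,d=ray(cam,px);return (o+d*(z-o[2])/d[2]).round(1)
E
python3 - <<'E'
from h import *
ims=[]
for c in ("top","scene"):
    im=imaging.read_camera(c);cv2.imwrite(f"pics/{c}0.png",im)
    print(c,"cam at",ray(c,(320,200))[0].round())
    for n,z in (("blue_grip",68),("blue_mark",18)):
        for f in (tip_of,find_in):
            for r in f(c,n)[:5]: print(c,n,f.__name__,round(r["score"],2),np.round(r["location"],1),atz(c,r["location"],z))
s=readout.observe();print(s, manip.tips_ahead)
E
```

```text
top cam at [414.  21. 822.]
top blue_grip call 0.97 [437.7 176.7] [ 570.3 -214.6   68. ]
top blue_grip call 0.79 [435.9 176.2] [ 571.4 -211.2   68. ]
top blue_mark call 0.61 [338.7 154.8] [631.  -26.3  18. ]
top blue_mark call 0.5 [369.4 167.7] [602.3 -89.3  18. ]
top blue_mark call 0.45 [328.3 205.4] [525.   -2.2  18. ]
top blue_mark call 0.4 [359.7 201.8] [531.2 -66.6  18. ]
top blue_mark call 0.39 [398.6 214.4] [ 503.7 -145.1   18. ]
top blue_mark call 0.61 [357.9 201.5] [531.9 -63.   18. ]
top blue_mark call 0.58 [364.6 166. ] [606.1 -79.4  18. ]
top blue_mark call 0.48 [336.1 157.3] [625.8 -20.7  18. ]
scene cam at [ 728. -369.  558.]
scene blue_grip call 0.63 [265.5 334.2] [ 568.  -209.6   68. ]
scene blue_grip call 0.9 [272.7 348.4] [ 585.1 -220.5   68. ]
scene blue_mark call 0.77 [366.3 263.5] [627.4 -28.8  18. ]
scene blue_mark call 0.75 [297.8 257.2] [529.6 -66.5  18. ]
scene blue_mark call 0.73 [255.8 293.9] [ 507.  -148.7   18. ]
scene blue_mark call 0.66 [336.3 289.4] [606.4 -89.3  18. ]
scene blue_mark call 0.66 [318.6 228.4] [532.1  -2.6  18. ]
scene blue_mark call 0.7
[... 226 characters left out ...]
s': 0.5, 'joint_positions': array([-1.18551849,  0.41744511, -0.01030777,  1.61361976,  0.00468122,
        1.11069791, -0.05299556]), 'joint_velocities': array([-0.00031099, -0.00058136,  0.00057624,  0.0010012 ,  0.00041545,
       -0.00102123,  0.0008921 ]), 'joint_torque': array([ 1.09541390e-03, -8.50498295e+01,  6.38402347e-01, -4.26064432e+01,
       -4.87972156e-02,  1.38981847e-02,  1.06062078e-04]), 'tcp_pos': array([258.68780228, 568.91485934, 219.38856619]), 'tcp_rot': array([-1.38149126, -0.88927812,  0.88945823]), 'contact_force': array([-0.5821463 , -0.34397677, -0.10458306]), 'wrist_torque': array([ 0.01037895,  0.04204642, -0.00042469]), 'finger_gap': 93.84720026055466} 14.0
```

View pics/top0.png

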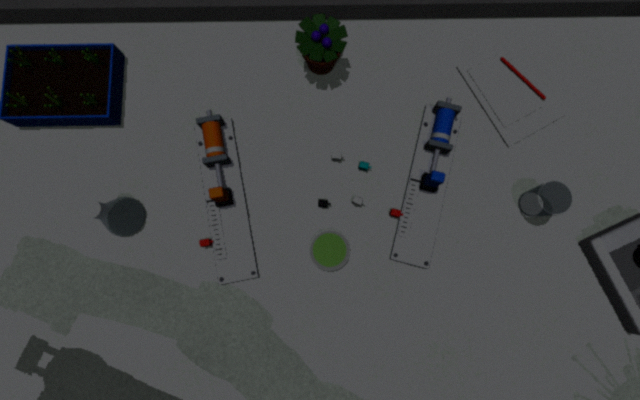

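View pics/scene0.png

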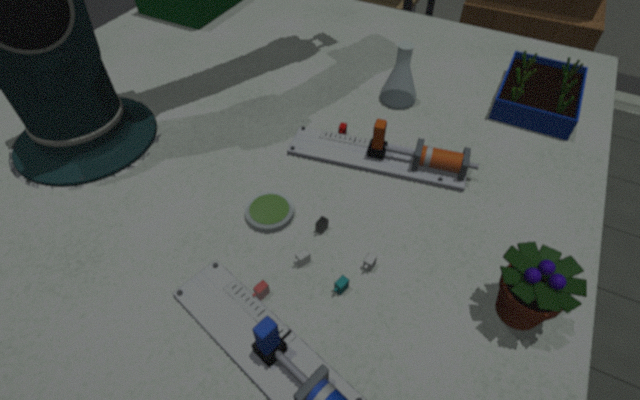

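The top view shows the blue gauge at (435,180) with its red rider at (396,213), and the orange gauge at (215,190). The small black, white and turquoise look-alikes lie between the two gauges. I still need the slide axis accurately.

Run:
```python
from h import *
im=cv2.imread("pics/top0.png")
c=im[90:280,370:480];c=cv2.resize(np.clip(c.astype(float)*1.8,0,255).astype(np.uint8),None,fx=3.1,fy=3.1,interpolation=cv2.INTER_CUBIC)
cv2.imwrite("pics/crop.png",c)
hsv=cv2.cvtColor(im,cv2.COLOR_BGR2HSV)
m=cv2.inRange(hsv,(0,150,60),(8,255,255));n,l,st,ce=cv2.connectedComponentsWithStats(m)
print([(st[i,4],st[i,:4],ce[i].round(1)) for i in range(1,n) if st[i,4]>8])
m=cv2.inRange(hsv,(105,150,60),(125,255,255));n,l,st,ce=cv2.connectedComponentsWithStats(m)
print([(st[i,4],st[i,:4],ce[i].round(1)) for i in range(1,n) if st[i,4]>15])
from scipy.spatial.transform import Rotation as Ro
print(Ro.from_rotvec(readout.observe()["tcp_rot"]).as_matrix().round(3))
```

```text
[(np.int32(117), array([501,  58,  44,  41], dtype=int32), array([523.2,  78. ])), (np.int32(44), array([391, 209,  10,   7], dtype=int32), array([395.2, 212.2])), (np.int32(53), array([200, 239,   9,   7], dtype=int32), array([204.2, 242. ]))]
[(np.int32(481), array([  0,  44, 114,  75], dtype=int32), array([58.4, 82.8])), (np.int32(361), array([435, 108,  19,  27], dtype=int32), array([444.7, 120.5])), (np.int32(48), array([434, 137,  14,   6], dtype=int32), array([440.7, 139.6])), (np.int32(113), array([431, 171,  14,  11], dtype=int32), array([437.7, 176. ]))]
[[ 0.414 -0.    -0.91 ]
 [ 0.91  -0.     0.414]
 [-0.    -1.    -0.   ]]
```

View pics/crop.png

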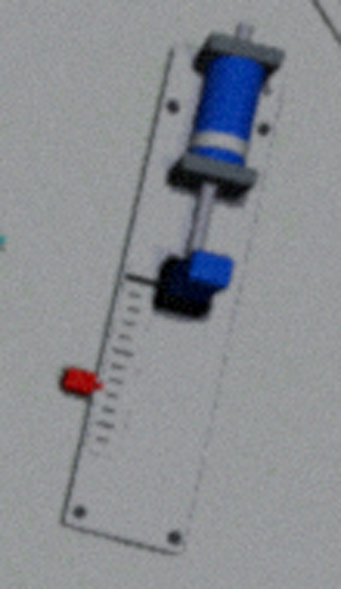

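Run:
```python
from h import *
P=lambda x,y,z:atz("top",(370+x/3.1,90+y/3.1),z)
f1,f2,r1,r2=P(80,512,12.5),P(175,538,12.5),P(173,106,12.5),P(264,129,12.5)
print(f1,f2,r1,r2)
e1,e2=P(62,523,12),P(172,48,12)
for a,b in((f1,r1),(f2,r2),(e1,e2)): d=b-a;print(np.linalg.norm(d),np.degrees(np.arctan2(d[1],d[0])))
d=f1-f2;print("cross",np.linalg.norm(d),np.degrees(np.arctan2(d[1],d[0]))-90)
c=(f1+f2+r1+r2)/4;top=atz("top",(437.7,176),88);print("centre of screws",c,"post top",top)
mk=P(101,384,18);print("mark",mk)
for yaw in(-14,-15,-16,-17):
  a=np.radians(yaw);R=np.array([[np.cos(a),np.sin(a)],[-np.sin(a),np.cos(a)]])
  print(yaw,"mark rel post",R@(mk-top)[:2],"rel centre",R@(mk-c)[:2],"post rel centre",R@(top-c)[:2],"pointer(z40)",R@(P(127,277,45)-top)[:2])
s=readout.observe();print(s["tcp_pos"])
```

```text
[ 421.6 -136.5   12.5] [ 403.6 -197.6   12.5] [ 696.2 -213.9   12.5] [ 678.8 -275.5   12.5]
285.29970206784304 -15.741261584887273
286.01302417896983 -15.805059770302874
336.06773126856444 -15.781466626740968
cross 63.696232227660055 -16.414921646945757
centre of screws [ 550.05  -205.875   12.5  ] post top [ 567.5 -208.5   88. ]
mark [ 504.7 -153.3   18. ]
-14 mark rel post [-74.28866025  38.36762905] rel centre [-56.72195485  40.04213984] post rel centre [17.5667054  1.6745108] pointer(z40) [-6.8383044  40.24099394]
-15 mark rel post [-74.94695318  37.06526958] rel centre [-57.41214752  39.04610662] post rel centre [17.53480566  1.98083704] pointer(z40) [-7.53956507 40.11552017]
-16 mark rel post [-75.58241655  35.75161967] rel centre [-58.08485189  38.03817958] post rel centre [17.49756465  2.28655991] pointer(z40) [-8.23852912 39.97782683]
-17 mark rel post [-76.19485678  34.42707947] rel centre [-58.73986306  37.01866574] post rel centre [17.45499372  2.59158626] pointer(z40) [-8.93498364 39.82795585]
[258.68780228 568.91485934 219.38856619]
```

Emit:
move_arm([
  [0,-28,0,-29,5],
  [0,-56,0,-59,12],
  [0,-85,0,-88,19],
  [0,-113,0,-118,26],
  [0,-141,0,-147,33],
  [0,-170,0,-177,40],
  [0,-198,0,-206,47],
  [0,-226,0,-236,54],
])

```text
time_s: 1.17
tcp_pos: [380.2, 263.7, 219.7]
tcp_rot: [-1.565, -0.154, 0.153]
contact_force: [1.0, 0.0, 0.7]
finger_gap: 94.1
```

```bash
cat >> h.py <<'E'
from scipy.spatial.transform import Rotation as Ro
def goal(x,y,z,yaw=-15.8):
    s=readout.observe();R=Ro.from_rotvec(s["tcp_rot"]).as_matrix()
    print("t",round(s["time_s"],2),"pos",s["tcp_pos"].round(1),"shift",(R.T@(np.array([x,y,z])-s["tcp_pos"])).round(1),
      "roll",round(np.degrees(np.arctan2(R[1,0],R[0,0]))-yaw,2),"gap",round(s["finger_gap"],1),"F",s["contact_force"].round(1),"ydir",R[:,1].round(3))
E
python3 -c "
from h import *
goal(568,-211,160)"
```

```text
t 1.17 pos [380.2 263.7 219.7] shift [  91.9   59.4 -502.2] roll 27.01 gap 94.1 F [1.  0.  0.7] ydir [ 0.     0.001 -1.   ]
```

Emit:
move_arm([
  [0,7,0,-40,5],
  [0,14,0,-80,11],
  [0,21,0,-120,17],
  [0,29,0,-160,22],
  [0,36,0,-200,27],
  [0,43,0,-240,27],
  [0,51,0,-280,27],
  [0,58,0,-320,27],
])

```text
time_s: 1.83
tcp_pos: [501.4, -38.3, 219.8]
tcp_rot: [-1.56, 0.211, -0.212]
contact_force: [0.1, 1.0, 0.1]
finger_gap: 94.0
```

```bash
python3 -c "
from h import *
goal(568,-211,160)"
```

```text
t 1.83 pos [501.4 -38.3 219.8] shift [ 110.1   59.9 -148.8] roll 0.37 gap 94.0 F [0.1 1.  0.1] ydir [ 0.001  0.    -1.   ]
```

Emit:
move_arm([
  [0,20,0,-30,0.4],
  [0,42,0,-58,0.4],
  [0,65,0,-88,0.4],
  [0,88,10,-118,0.4],
  [0,103,25,-140,0.4],
  [0,110,40,-149,0.4],
  [0,110,55,-149,0.4],
  [0,110,55,-149,0.4],
])

```text
time_s: 2.5
tcp_pos: [565.9, -209.8, 161.8]
tcp_rot: [-1.56, 0.221, -0.215]
contact_force: [-0.9, 1.2, -0.9]
finger_gap: 93.8
```

Run:
```python
from h import *
goal(568,-211,72)
ims=[]
for c in("top","scene"):
    im=imaging.read_camera(c);ims.append(im)
    for r in tip_of(c,"blue_grip")[:2]: print(c,round(r["score"],2),r["location"],atz(c,r["location"],68))
a=cv2.resize(ims[0][90:290,340:500],None,fx=2.5,fy=2.5);b=cv2.resize(ims[1][200:400,160:360],None,fx=2.5,fy=2.5)
cv2.imwrite("pics/above.png",np.clip(np.hstack([a,b[:a.shape[0]]])*1.6,0,255).astype(np.uint8)[:, :800])
```

```text
t 2.5 pos [ 565.9 -209.8  161.8] shift [ 2.7 89.8 -0.5] roll -0.13 gap 93.8 F [-0.9  1.2 -0.9] ydir [-0.004  0.    -1.   ]
top 0.83 [432.8, 176.3] [ 571.3 -205.1   68. ]
scene 0.71 [267.7, 335.1] [ 571.  -209.3   68. ]
```

View pics/above.png

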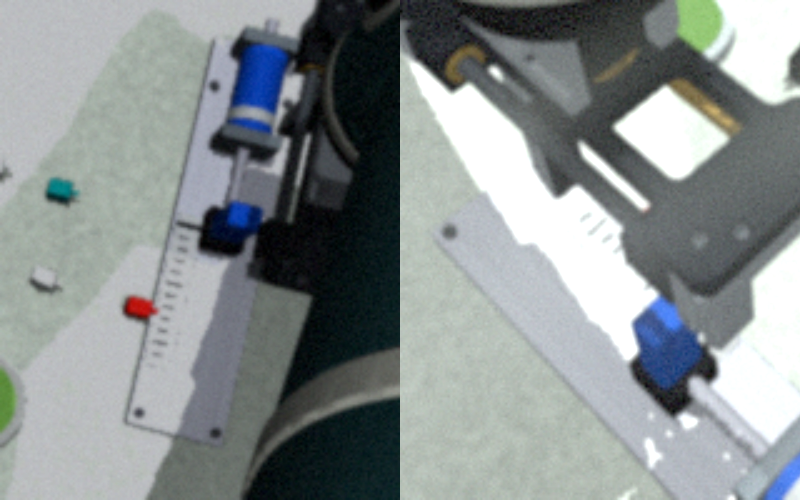

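Emit:
move_arm([
  [0,2,15,0,0],
  [0,2,35,0,0],
  [0,2,55,0,0],
  [0,2,70,0,0],
  [0,2,82,0,0],
  [0,2,91,0,0],
  [0,2,96,0,0],
  [0,2,96,0,0],
])

```text
time_s: 3.37
tcp_pos: [569.1, -209.7, 68.2]
tcp_rot: [-1.56, 0.217, -0.217]
contact_force: [-1.0, 0.4, -0.2]
finger_gap: 94.3
```

Run:
```python
from h import *
goal(568,-210,65)
ims=[]
for c in("top","scene"):
    im=imaging.read_camera(c);ims.append(im)
a=cv2.resize(ims[0][90:290,340:500],None,fx=2.5,fy=2.5);b=cv2.resize(ims[1][200:400,160:320],None,fx=2.5,fy=2.5)
cv2.imwrite("pics/low.png",cv2.convertScaleAbs(np.hstack([a,b]),alpha=1.5))
```

```text
t 3.37 pos [ 569.1 -209.7   68.2] shift [-0.9  3.2 -0.6] roll -0.04 gap 94.3 F [-1.   0.4 -0.2] ydir [-0.  0. -1.]
```

View pics/low.png

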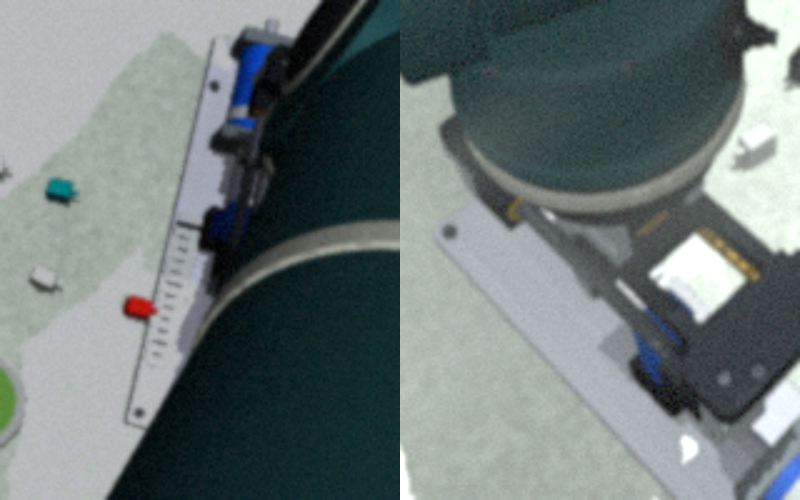

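The handle sits between the fingers. The pointer (crop 180,225) and rider tip (155,310) are still visible from above. Closing now.

Emit:
move_arm([
  [0.3,0,2,0,0],
  [0.6,0,2,0,0],
  [0.7,0,2,0,0],
  [0.75,0,2,0,0],
  [0.85,0,2,0,0],
  [0.9,0,2,0,0],
  [1,0,2,0,0],
  [1,0,2,0,0],
], grip_force=35)

```text
time_s: 4.13
tcp_pos: [569.1, -209.9, 66.5]
tcp_rot: [-1.56, 0.217, -0.217]
contact_force: [0.5, 0.2, 1.0]
finger_gap: 44.0
```

```bash
python3 -c "
from h import *
goal(568,-210,65)"
```

```text
t 4.13 pos [ 569.1 -209.9   66.5] shift [-1.1  1.5 -0.4] roll -0.05 gap 44.0 F [0.5 0.2 1. ] ydir [-0. -0. -1.]
```

Emit:
move_arm([
  [1,0,0,0,0],
  [1,0,0,0,0],
  [1,0,0,0,0],
  [1,0,0,0,0],
  [1,0,0,0,0],
  [1,0,0,0,0],
  [1,0,0,0,0],
  [1,0,0,0,0],
])

```text
time_s: 4.8
tcp_pos: [567.8, -209.5, 66.4]
tcp_rot: [-1.559, 0.219, -0.215]
contact_force: [-11.1, 3.9, 8.9]
finger_gap: 19.8
```

```bash
python3 -c "
from h import *
goal(568,-210,65)"
```

```text
t 4.8 pos [ 567.8 -209.5   66.4] shift [ 0.3  1.4 -0.4] roll -0.06 gap 19.8 F [-11.1   3.9   8.9] ydir [-0.002  0.001 -1.   ]
```

Gripped: gap 19.8 mm at (567.8, -209.5). I'm drawing about 60 mm first.

Emit:
move_arm([
  [1,-5,0,0,0],
  [1,-13,0,0,0],
  [1,-21,0,0,0],
  [1,-30,0,0,0],
  [1,-39,0,0,0],
  [1,-48,0,0,0],
  [1,-56,0,0,0],
  [1,-62,0,0,0],
])

```text
time_s: 5.47
tcp_pos: [508.9, -192.9, 66.5]
tcp_rot: [-1.56, 0.216, -0.218]
contact_force: [9.2, -4.7, -14.2]
finger_gap: 19.5
```

Emit:
move_arm([
  [1,-4,0,0,0],
  [1,-8,0,0,0],
  [1,-12,0,0,0],
  [1,-14,0,0,0],
  [1,-15,0,0,0],
  [1,-15,0,0,0],
  [1,-15,0,0,0],
  [1,-15,0,0,0],
])

```text
time_s: 6.13
tcp_pos: [495.2, -189.0, 66.4]
tcp_rot: [-1.561, 0.216, -0.218]
contact_force: [9.2, -4.3, -12.8]
finger_gap: 19.7
```

Run:
```python
from h import *
goal(567.8,-209.5,66.4)
ims=[]
for c in("top","scene"):
    im=imaging.read_camera(c);cv2.imwrite(f"pics/{c}_out.png",im);ims.append(im)
    for n,z in(("blue_mark",18),("blue_grip",68)):
        for r in tip_of(c,n)[:5]: print(c,n,round(r["score"],2),np.round(r["location"],1),atz(c,r["location"],z))
a=cv2.resize(ims[0][170:270,350:440],None,fx=4.5,fy=4.5,interpolation=cv2.INTER_CUBIC);b=cv2.resize(ims[1][220:320,180:270],None,fx=4.4,fy=4.5)
cv2.imwrite("pics/out.png",cv2.convertScaleAbs(np.hstack([a,b])[:, :800],alpha=1.6))
```

```text
t 6.13 pos [ 495.2 -189.    66.4] shift [75.4  0.2  0.1] roll -0.04 gap 19.7 F [  9.2  -4.3 -12.8] ydir [ 0.002 -0.001 -1.   ]
top blue_mark 0.6 [340.8 156.7] [626.9 -30.6  18. ]
top blue_mark 0.58 [328.6 203.1] [529.8  -2.9  18. ]
top blue_mark 0.51 [370.7 166.9] [604.  -92.1  18. ]
top blue_mark 0.46 [397.3 213.6] [ 505.4 -142.6   18. ]
top blue_grip 0.9 [428.1 216.8] [ 492.4 -191.1   68. ]
scene blue_mark 0.62 [299.9 259.6] [534.6 -68.8  18. ]
scene blue_mark 0.62 [366.  264.7] [627.9 -31.   18. ]
scene blue_mark 0.53 [317.3 228.4] [530.2  -3.6  18. ]
scene blue_mark 0.46 [334.3 290.6] [604.7 -92.3  18. ]
scene blue_grip 0.68 [227.8 295.4] [ 496.4 -187.6   68. ]
```

View pics/out.png

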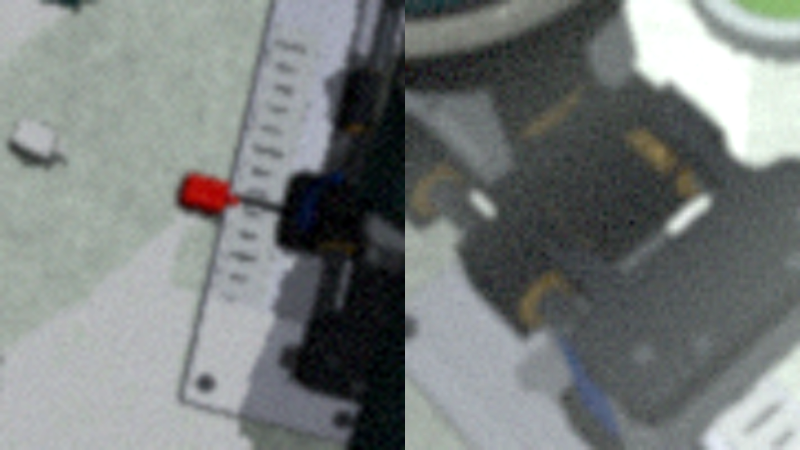

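The pointer (crop 240,201) runs straight into the rider's tip (238,200), so they are level. Holding here.

Emit:
move_arm([
  [1,0,0,0,0],
  [1,0,0,0,0],
  [1,0,0,0,0],
  [1,0,0,0,0],
  [1,0,0,0,0],
  [1,0,0,0,0],
  [1,0,0,0,0],
  [1,0,0,0,0],
])

```text
time_s: 7.1
tcp_pos: [495.2, -189.0, 66.5]
tcp_rot: [-1.561, 0.216, -0.219]
contact_force: [10.1, -4.5, -13.0]
finger_gap: 19.8
```

Emit:
move_arm([
  [1,0,0,0,0],
  [1,0,0,0,0],
  [1,0,0,0,0],
  [1,0,0,0,0],
  [1,0,0,0,0],
  [1,0,0,0,0],
  [1,0,0,0,0],
  [1,0,0,0,0],
])

```text
time_s: 7.77
tcp_pos: [495.2, -189.0, 66.4]
tcp_rot: [-1.561, 0.216, -0.218]
contact_force: [10.4, -4.5, -13.7]
finger_gap: 19.6
```

Emit:
move_arm([
  [1,0,0,0,0],
  [1,0,0,0,0],
  [1,0,0,0,0],
  [1,0,0,0,0],
  [1,0,0,0,0],
  [1,0,0,0,0],
  [1,0,0,0,0],
  [1,0,0,0,0],
])

```text
time_s: 8.43
tcp_pos: [495.2, -189.0, 66.4]
tcp_rot: [-1.561, 0.216, -0.218]
contact_force: [9.4, -5.1, -13.3]
finger_gap: 19.5
```

Emit:
move_arm([
  [1,4,0,0,0],
  [1,9,0,0,0],
  [1,14,0,0,0],
  [1,19,0,0,0],
  [1,24,0,0,0],
  [1,29,0,0,0],
  [1,34,0,0,0],
  [1,38,0,0,0],
])

```text
time_s: 9.1
tcp_pos: [531.7, -199.3, 66.4]
tcp_rot: [-1.56, 0.216, -0.218]
contact_force: [6.1, -2.5, -6.8]
finger_gap: 19.9
```

Emit:
move_arm([
  [1,5,0,0,0],
  [1,10,0,0,0],
  [1,15,0,0,0],
  [1,20,0,0,0],
  [1,25,0,0,0],
  [1,30,0,0,0],
  [1,34,0,0,0],
  [1,36,0,0,0],
])

```text
time_s: 9.77
tcp_pos: [566.6, -209.2, 66.4]
tcp_rot: [-1.56, 0.217, -0.217]
contact_force: [1.8, -0.5, -2.1]
finger_gap: 19.4
```

```bash
python3 -c "
from h import *
goal(567.8,-209.5,66.4)"
```

```text
t 9.77 pos [ 566.6 -209.2   66.4] shift [1.3 0.  0. ] roll -0.05 gap 19.4 F [ 1.8 -0.5 -2.1] ydir [-0. -0. -1.]
```

Emit:
move_arm([
  [1,1,0,0,0],
  [1,1.5,0,0,0],
  [1,2,0,0,0],
  [1,2,0,0,0],
  [1,2,0,0,0],
])

```text
time_s: 10.18
tcp_pos: [567.7, -209.5, 66.4]
tcp_rot: [-1.56, 0.218, -0.217]
contact_force: [-3.5, -0.3, -1.1]
finger_gap: 19.9
```

Emit:
move_arm([
  [0.8,0,0,0,0],
  [0.7,0,0,0,0],
  [0.6,0,0,0,0],
  [0.5,0,0,0,0],
  [0.3,0,0,0,0],
  [0.2,0,0,0,0],
  [0,0,0,0,0],
  [0,0,0,0,0],
])

```text
time_s: 10.85
tcp_pos: [568.2, -209.6, 66.5]
tcp_rot: [-1.56, 0.217, -0.217]
contact_force: [0.1, 0.6, 0.4]
finger_gap: 62.8
```

Emit:
move_arm([
  [0,0,0,0,0],
  [0,0,0,0,0],
  [0,0,0,0,0],
  [0,0,0,0,0],
  [0,0,0,0,0],
  [0,0,0,0,0],
  [0,0,0,0,0],
])

```text
time_s: 11.43
tcp_pos: [568.1, -209.6, 66.5]
tcp_rot: [-1.56, 0.217, -0.217]
contact_force: [-0.0, 0.5, 0.1]
finger_gap: 94.2
```

Released at home against the stop. I'm lifting clear and backing off to check.

Emit:
move_arm([
  [0,0,-10,0,0],
  [0,0,-30,0,0],
  [0,0,-55,0,0],
  [0,0,-80,0,0],
  [0,0,-105,0,0],
  [0,0,-125,0,0],
  [0,0,-135,0,0],
  [0,0,-140,0,0],
])

```text
time_s: 12.1
tcp_pos: [568.6, -209.8, 208.3]
tcp_rot: [-1.56, 0.215, -0.219]
contact_force: [0.4, -0.6, 0.6]
finger_gap: 94.0
```

Emit:
move_arm([
  [0,-15,0,15,0],
  [0,-35,0,40,0],
  [0,-55,0,70,0],
  [0,-75,0,100,0],
  [0,-90,0,125,0],
  [0,-98,0,140,0],
  [0,-100,0,145,0],
  [0,-100,0,145,0],
])

```text
time_s: 12.77
tcp_pos: [511.3, -41.5, 206.0]
tcp_rot: [-1.56, 0.216, -0.215]
contact_force: [0.9, 0.1, 0.5]
finger_gap: 93.8
```

Run:
```python
from h import *
goal(568,-210,200)
im=imaging.read_camera("top");hsv=cv2.cvtColor(im,cv2.COLOR_BGR2HSV)
m=cv2.inRange(hsv,(105,150,60),(125,255,255));n,l,st,ce=cv2.connectedComponentsWithStats(m)
print([(st[i,4],ce[i].round(1)) for i in range(1,n) if st[i,4]>15])
cv2.imwrite("pics/end.png",cv2.convertScaleAbs(im,alpha=1.5))
```

```text
t 12.77 pos [511.3 -41.5 206. ] shift [ 100.2    6.  -146.8] roll 0.08 gap 93.8 F [0.9 0.1 0.5] ydir [-0.001  0.    -1.   ]
[(np.int32(939), array([60.7, 86.1]))]
```

View pics/end.png

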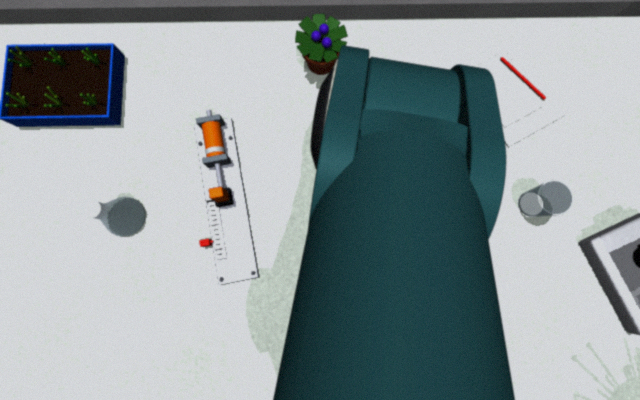

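The arm hides the blue gauge from above, and the orange gauge is still home (handle at 219,195). I'll check blue in the scene camera.

Run:
```python
from h import *
b=imaging.read_camera("scene");a=cv2.imread("pics/scene0.png")
for r in tip_of("scene","blue_grip")[:2]: print(round(r["score"],2),r["location"],atz("scene",r["location"],68))
f=lambda im:cv2.convertScaleAbs(cv2.resize(im[230:400,170:370],None,fx=2,fy=2),alpha=1.5)
cv2.imwrite("pics/cmp.png",np.hstack([f(a),f(b)]))
```

```text
0.96 [264.7, 334.0] [ 567.  -209.8   68. ]
```

View pics/cmp.png

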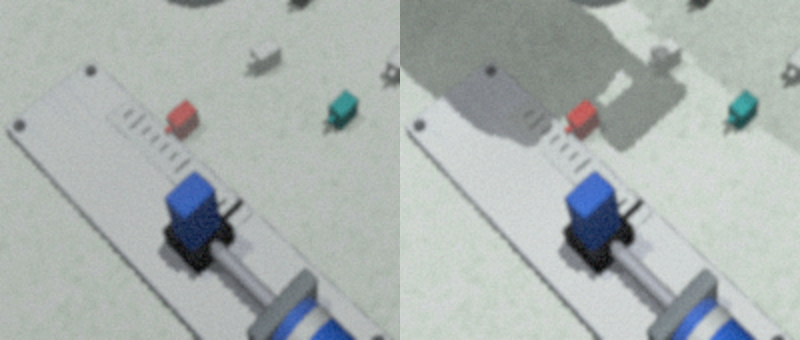

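The before (left) and after (right) views match: the blue handle sits at (190,195) in one and (590,195) in the other, an offset of exactly one panel width. It is home, so I'm handing in.

```bash
python3 -c "
from h import *
print(hand_in())"
```

```text
the job is handed in; nothing more can be done
None
```

I gripped the blue handle, drew it about 75 mm out to the red rider and held it there for just over 2 s. I then guided it home at about 60 mm/s, let go and moved the arm clear, handing in at about 13 s of the 38 s allowed.

- **At the rider:** the top view showed the pointer running straight into the rider's tip. The measured tool position did not change during the hold.
- **Blue handle home:** the scene camera showed it in the same place before and after, and the network put the grip point within 1 px of where it started. The top camera could not confirm this because the arm blocked its view.
- **Orange gauge and contact:** the orange gauge looked unmoved from above. The gripper was open and well clear, with a contact force of about 1 N or less, which is sensor noise.

The networks did not reliably pick the real rider out from its look-alikes, so I identified it by colour and position in the picture.

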